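Put the office desk in order after the party

ROBOT

A 6-joint arm with a two-finger parallel gripper is mounted at the origin on the work surface. World frame = base frame: x ahead of the robot, y to its left, z up, the work surface at z = 0. Lengths are in mm, angles in degrees, forces in N, time in s.
With the tool pointing down it reaches from about 300 to 850 mm from the base axis. Payload 4.2 kg.
Tool frame: the origin (TCP) lies at the very end of the fingers, on their centre line; the grasp point (between the pads) lies 19 mm behind it (env.grasp_offset is the distance from the TCP to the grasp point, in mm); z points along the fingers, y is the line along which they close (so a half turn about z gives the same grasp; the last joint's range is limited). The gripper opens to 91 mm and grips with 3 to 60 N. Pads are 32 mm wide; open, the fingers measure 118 mm over their backs; the gripper's body (76 mm by 178 mm) begins 60 mm behind the grasp point.
Start: joints at [-67.323, 18.312, 89.639, -0, 72.044, -1.146], TCP at [232.26, -526.021, 213.976] pointing down, gripper open.
Joint ranges: [-177.97, 177.97], [-48.28, 115.42], [12.27, 149.76], [-77.06, 257.06], [2.81, 150.46], [-146.56, 146.56]. Speed limits (degrees/s): [147.25, 147.25, 180, 180, 180, 180].

INTERFACE

Orientations are given as [roll, pitch, yaw] about the fixed x, y, z axes, in that order (R = Rz(yaw) Ry(pitch) Rx(roll)).
In Python, from workcell import env gives the robot as it stands. The module is installed in compiled form; this text tells all that it offers.
- The arm moves only by the tool send_rows, never from a script. Its argument "motion" is a list of rows, each an object of numbers: "tx", "ty", "tz": the shift along the tool's x, y, z in units of 500 mm (1.0 is 500 mm); "rx", "ry", "rz": the turn, a rotation vector about the tool's x, y, z in units of 30 degrees (1.0 is 30 degrees); "gripper": the closure, from -1 (fully open) to 1 (shut). In form: [{"tx": .., "ty": .., "tz": .., "rx": .., "ry": .., "rz": .., "gripper": ..}, ...]. A call has 1 to 12 rows; each row shifts and turns the commanded pose from where the row before left it, along the tool's axes as they then stand; what a row does not reach is not made up. A row lasts 1/8 s, in which the tool goes at most 62.5 mm and 10.7 degrees, less where a joint would pass 70% of its speed; a pose out of reach is approached as far as the arm can. A call with a number of a shift or a turn outside -1 to 1 is refused whole. A call with a gripper value outside its range is refused whole. The fingers move at their own pace and stop on an object; "grip_force" is the grip in N (left out, the last holds). Time passes only in rows, so rows that do not move let the fingers close. It gives the time, the measured TCP pose, the force, the opening and the grip force at its end, in the units of the state.
- env.state(): the state, without advancing time (a new reading comes with each control period).
- env.grab_frame(name): name is "side" or "top"; returns a dict with "frame" (400x640x3 uint8, red, green, blue), "vertical_fov" (degrees; the focal length in pixels is half the picture's height over the tangent of half this angle, whatever the lens; pixels are square), "cx", "cy" (the principal point, pixels), "rvec" (rotation vector, rad) and "tvec" (3), from world to camera coordinates, as OpenCV has them. Camera axes: x right, y down, z forward; pixel columns grow to the right and rows downward; lengths in mm; the calibration is good to about 2 mm. A picture is of the moment at which its call begins. There is no depth.
- env.job_done(): hands the job in; it is judged then, once.
The state is a dict: "time_s": time; "qpos": joint angles; "qvel": joint speeds; "effort": joint torques, N m; "ee_pos": TCP position; "ee_rot": TCP orientation; "force": force on the tool from outside, world axes, zero at the start; "torque": the same for the moment, N m; "gripper_width": finger opening in mm; "gripper_force": force on a finger pad.
Only numpy, scipy, OpenCV 4.12 (cv2) and the standard library are available. Lean on these libraries where they do the work, as an engineer would, in place of code of your own. Each camera call takes 0.05 s, during which the arm holds its last target. There are 200 camera calls.

TASK

Clear up the desk after the office party: stand both steel tumblers upright in the aluminium washing-up tray, put the stapler on its base in the narrow bay of the grey organiser and the roll of tape flat in its wide bay, and set the mouse on its base in the middle of the mouse pad. Leave the cactus and the calculator where they are.

Things in the scene. Friction and masses are not known exactly. Their poses are not given: they have to be found in the camera images.
- tumbler_a: One of two alike open steel tumblers, standing upright, 75 mm tall, 56 mm outside diameter at the foot widening to 60 mm at the rim, 3 mm wall, about 90 g. Origin at the centre of its underside, z along its axis, upward. Its x and y axes are horizontal and z is up at the start.
- tumbler_b: The other steel tumbler, the same in every way: 75 mm tall, 56 to 60 mm across. Origin at the centre of its underside, z up along its axis.
- stapler: A black desk stapler standing on its base: 110 mm long along its x, base 34 mm wide along its y and 8 mm thick, total height 50 mm; the upper arm (108 mm long, 30 mm wide along y, from 30 to 50 mm above the underside, level) is the part to grip. About 200 g. Origin at the centre of its underside, z up.
- tape: A roll of brown tape lying flat: 58 mm outside diameter, 28 mm hole, 30 mm high, about 60 g. Origin at the centre of its underside, z up along the roll's axis.
- mouse: A grey wireless computer mouse on its base: 100 mm long along its x (wheel end +x), 58 mm wide along its y, 36 mm high; straight sides from about 10 to 20 mm above its underside, rounded above. About 100 g. Origin at the centre of its underside, z up.
- organiser: A grey plastic desk organiser, fixed: an open tray 150 mm along its x by 210 mm along its y, 18 mm high overall, floor and walls 4 mm thick, inner floor 4 mm above the origin. One divider along x, 4 mm thick, at y = +18 mm parts it into a narrow bay (81 mm wide, 142 mm long, centre at x 0, y +60 mm) and a wide bay (117 mm wide, 142 mm long, centre at x 0, y -42 mm). Origin at the centre of its underside.
- tray: An open aluminium tray without a divider (the washing-up tray), fixed: 150 mm along its x by 210 mm along its y, 20 mm high, walls and floor 4 mm thick, inner floor 4 mm above the origin; room for two tumblers side by side along y. Origin at the centre of its underside.
- mouse_pad: A flat black rubber mouse pad, fixed: 170 mm along its x by 210 mm along its y, 3 mm thick. Origin at the centre of its underside.
- cactus: A bystander: a small green cactus in a terracotta pot, 58 mm across and 78 mm tall, loose, in the same row as the things to be sorted. Origin at the centre of its underside.
- calculator: A bystander: a grey pocket calculator, 110 mm along its x, 68 mm along its y, 16 mm high with keys, loose, in the same row. Origin at the centre of its underside.
Not all that is in view belongs to the job. Several things have the shape of the tape; the one meant has the colours described above.

How it is judged:
By the outcome, as a careful person would: the job done as asked, in the order asked, and still so for the second after the job is handed in, with the robot touching nothing.
It also fails if it takes over 136 s, if anything falls off the work surface, if the arm or the gripper's body presses on something with over 40 N, if the wrist force passes 120 N, or if a joint passes its speed limit or range.

## Working session

There is one attempt and no reset: what is moved stays moved. The work goes in short steps, Python scripts to look and compute and a tool call to move; the robot and the scene stay as the last step left them, time stands still between calls to the robot, and variables do not carry over. Pictures are saved under pics/ and viewed, at most 14 in all, crops included, and the job is handed in when it is done.

Besides the shell and the picture viewer there is one more tool, called after ">>>" by a JSON object that holds its "op" and its "data", one argument or row to a line. send_rows: Moves the arm, as the interface text tells. Shifts and turns lie within -1 to 1; 1 stands for 500 mm of shift or 30 degrees of turn. Its arguments: {"type":"object","properties":{"motion":{"type":"array"},"grip_force":{"type":"number"}},"required":["motion"]}

```bash
mkdir -p pics; cat > h.py <<'E'
import numpy as np, cv2
from workcell import env
def grab(n,save=None):
    f=env.grab_frame(n); im=cv2.cvtColor(f["frame"],cv2.COLOR_RGB2BGR)
    fl=200/np.tan(np.radians(f["vertical_fov"])/2)
    K=np.array([[fl,0,f["cx"]],[0,fl,f["cy"]],[0,0,1.]])
    R,_=cv2.Rodrigues(np.array(f["rvec"],float)); t=np.array(f["tvec"],float).ravel()
    if save: cv2.imwrite("pics/"+save,im)
    return im,K,R,t
def ray(cam,uv,z):
    im,K,R,t=cam; o=-R.T@t
    d=R.T@np.linalg.solve(K,np.array([uv[0],uv[1],1.]))
    return o+d*(z-o[2])/d[2]
def proj(cam,P):
    im,K,R,t=cam; c=K@(R@np.array(P,float)+t); return c[:2]/c[2]
E
python3 - <<'E'
from h import *
for n in("top","side"):
    c=grab(n,n+"0.png"); print(n,c[1][0,0],c[1][:2,2],-c[2].T@c[3],c[2][2])
s=env.state(); print(s["ee_pos"],s["ee_rot"],s["gripper_width"],s["time_s"],s["force"])
E
```

```text
top 405.0343491299848 [317.59909793 206.53472607] [291.94649054  25.04304152 960.0645708 ] [ 0.19490423  0.02646434 -0.98046519]
side 461.745798103105 [318.95926057 205.44363708] [ 297.0082811  1019.93330161  595.6195932 ] [ 0.15712879 -0.8566501  -0.49138696]
[ 232.06069291 -525.59578857  213.21339413] [-1.79909411e+02 -8.21894373e-04  2.38221834e+01] 90.63414604426117 0.1 [ 0.17054411 -0.27791154 -0.18861757]
```

View pics/top0.png

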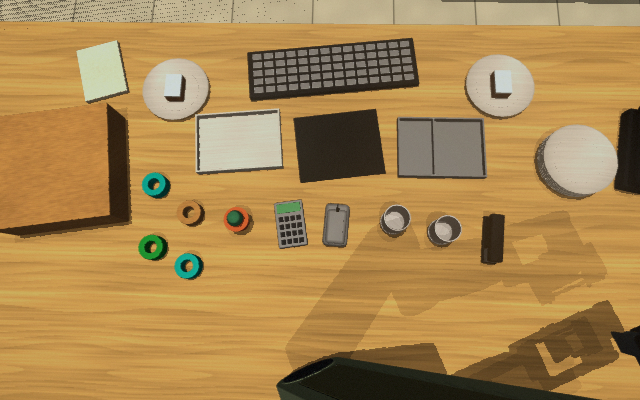

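View pics/side0.png

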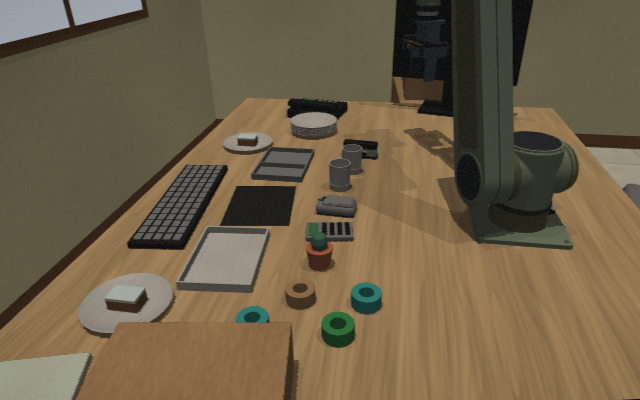

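The top view has image up = +x and left = +y. Candidates for the tape are brown (190,212), teal (155,185), teal (188,266) and green (152,247). I choose brown. The tumblers are at (395,220) and (444,231), stapler (492,238), mouse (336,225). The tray is at (240,142), pad (340,146) and organiser (441,148), with its narrow bay on the left (+y).

```bash
python3 - <<'E'
from h import *
c=grab("top"); im=c[0]
hsv=cv2.cvtColor(im,cv2.COLOR_BGR2HSV)
m=((hsv[...,1]<75)|(hsv[...,2]<45)).astype(np.uint8)*255
m[:100]=0;m[275:]=0;m[:,:140]=0;m[:,520:]=0
n=cv2.findContours(m,cv2.RETR_EXTERNAL,cv2.CHAIN_APPROX_NONE)[0]
for k in n:
    if cv2.contourArea(k)<150: continue
    r=cv2.minAreaRect(k); b=cv2.boxPoints(r)
    z={0:20}.get(0) if r[0][1]<190 else 20
    w=np.array([ray(c,p,z)[:2] for p in b]); e=[np.linalg.norm(w[1]-w[0]),np.linalg.norm(w[2]-w[1])]
    print(np.round(r[0]),"ctr",w.mean(0).round(1),"edges",np.round(e),np.degrees(np.arctan2(*(w[1]-w[0])[::-1])).round(1))
v=cv2.resize(im[100:280,140:520],None,fx=2.1,fy=2.1,interpolation=cv2.INTER_CUBIC); cv2.imwrite("pics/crop1.png",v)
s=grab("side")[0][130:350,160:400]; cv2.imwrite("pics/crop2.png",cv2.resize(s,None,fx=2.7,fy=2.7,interpolation=cv2.INTER_CUBIC))
E
```

```text
[444. 230.] ctr [ 430.1 -245. ] edges [80. 61.] -62.4
[395. 220.] ctr [ 451.8 -131.7] edges [73. 61.] -44.0
[336. 225.] ctr [437.1   6.7] edges [98. 56.] -4.4
[290. 224.] ctr [437.2 114.1] edges [ 67. 108.] -81.1
[442. 147.] ctr [ 633. -247.] edges [215. 153.] -89.1
[344. 141.] ctr [643.1  -9.7] edges [170. 146.] -83.1
[237. 141.] ctr [640.7 251.6] edges [218. 155.] -84.8
[496. 108.] ctr [ 735.1 -381.5] edges [115.  42.] -89.2
[174. 110.] ctr [719.6 416.7] edges [152.  51.] -89.2
```

View pics/crop1.png

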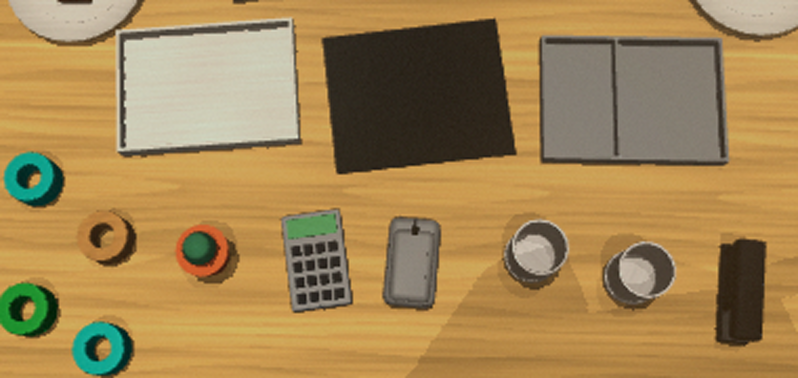

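View pics/crop2.png

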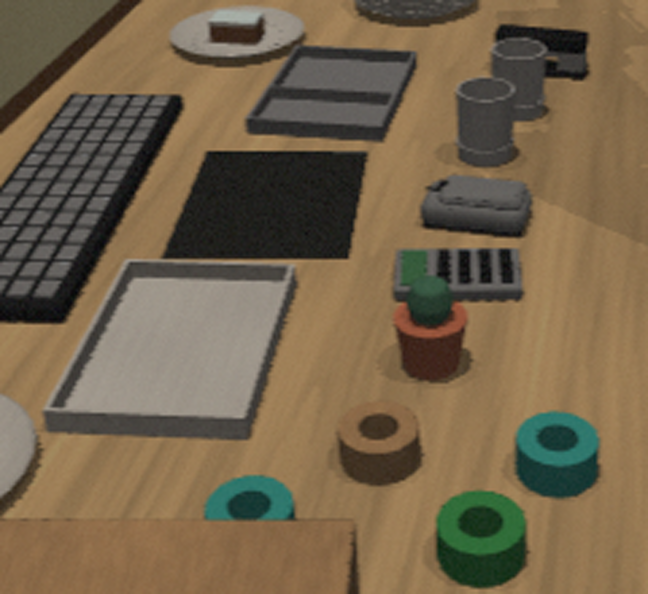

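Crop 1 shows the tumbler rims at (540,249) and (647,270), brown tape at (105,237), stapler arm around (751,291), and mouse around (413,262). Crop 2 confirms the tape is brown, distinct from the teal and green rings. Next step: cast rays and compare sizes and the two views.

```bash
python3 - <<'E'
from h import *
c=grab("top"); s=grab("side")
T=lambda x,y:(140+x/2.1-.25,100+y/2.1-.25)
S=lambda x,y:(160+x/2.7-.3,130+y/2.7-.3)
def quad(n,ps,z):
    w=np.array([ray(c,T(*p),z)[:2] for p in ps]); e=np.roll(w,-1,0)-w
    print(n,w.mean(0).round(1),"edges",np.linalg.norm(e,axis=1).round(),"ang",np.degrees(np.arctan2(e[:,1],e[:,0])).round(1))
quad("tray",[(116,31),(293,19),(300,143),(120,154)],20)
quad("pad",[(322,39),(496,19),(516,153),(338,174)],3)
quad("org",[(541,38),(722,38),(728,163),(541,162)],18)
quad("stapler",[(738,240),(765,241),(762,343),(735,343)],50)
quad("mouse",[(391,217),(440,220),(434,308),(384,304)],18)
quad("div",[(615,38),(617,157)],18)
for n,a,b,z in(("A",(540,249),(486,91),75),("B",(647,270),(519,49),75),("tape",(105,237),(379,427),30),("cactus",(203,252),(431,318),55)):
    print(n,ray(c,T(*a),z).round(1),ray(s,S(*b),z).round(1))
print("stapler side far/near",ray(s,S(497,32),45),ray(s,S(588,40),45))
E
```

```text
tray [640.  249.2] edges [211. 153. 208. 152.] ang [ -85.  -174.5   94.7    6.6]
pad [638.8   2.3] edges [210. 168. 208. 169.] ang [ -82.2 -172.3   98.     8.4]
org [ 632.4 -245.5] edges [211. 151. 211. 151.] ang [-89.1 179.4  90.7  -0.8]
stapler [ 408.4 -352.8] edges [ 29. 110.  28. 111.] ang [-91.  174.7  91.3  -4.9]
mouse [437.3   6. ] edges [ 55. 100.  55.  99.] ang [-92.4 176.7  86.7  -3.3]
div [ 635.4 -226.4] edges [145. 145.] ang [179.1  -0.9]
A [ 444.9 -126.7   75. ] [ 447.3 -125.8   75. ]
B [ 425.  -237.4   75. ] [ 426.4 -240.4   75. ]
tape [456.2 350.5  30. ] [459.  352.1  30. ]
cactus [437.5 233.4  55. ] [439.1 250.2  55. ]
stapler side far/near [ 465.49530707 -362.01046272   45.        ] [ 357.24245733 -350.65116178   45.        ]
```

>>> {"op": "send_rows", "data": {
  "motion": [
    {"rz":-0.315,"gripper":-1},
    {"rz":-0.315,"gripper":-1},
    {"rz":-0.315,"gripper":-1},
    {"rz":-0.315,"gripper":-1},
    {"rz":-0.315,"gripper":-1},
    {"rz":-0.315,"gripper":-1},
    {"rz":-0.315,"gripper":-1},
    {"tx":0.1,"ty":0.053,"gripper":-1},
    {"tx":0.1,"ty":0.053,"gripper":-1},
    {"tx":0.1,"ty":0.053,"gripper":-1},
    {"tx":0.1,"ty":0.053,"gripper":-1},
    {"gripper":-1}
  ],
  "grip_force": 15
}}

```text
invalid input at $.motion[0]: expected keys tx, ty, tz, rx, ry, rz, gripper
```

>>> {"op": "send_rows", "data": {
  "motion": [
    {"tx":0,"ty":0,"tz":0,"rx":0,"ry":0,"rz":-0.315,"gripper":-1},
    {"tx":0,"ty":0,"tz":0,"rx":0,"ry":0,"rz":-0.315,"gripper":-1},
    {"tx":0,"ty":0,"tz":0,"rx":0,"ry":0,"rz":-0.315,"gripper":-1},
    {"tx":0,"ty":0,"tz":0,"rx":0,"ry":0,"rz":-0.315,"gripper":-1},
    {"tx":0,"ty":0,"tz":0,"rx":0,"ry":0,"rz":-0.315,"gripper":-1},
    {"tx":0,"ty":0,"tz":0,"rx":0,"ry":0,"rz":-0.315,"gripper":-1},
    {"tx":0,"ty":0,"tz":0,"rx":0,"ry":0,"rz":-0.315,"gripper":-1},
    {"tx":0.1,"ty":0.053,"tz":0,"rx":0,"ry":0,"rz":0,"gripper":-1},
    {"tx":0.1,"ty":0.053,"tz":0,"rx":0,"ry":0,"rz":0,"gripper":-1},
    {"tx":0.1,"ty":0.053,"tz":0,"rx":0,"ry":0,"rz":0,"gripper":-1},
    {"tx":0.1,"ty":0.053,"tz":0,"rx":0,"ry":0,"rz":0,"gripper":-1},
    {"tx":0,"ty":0,"tz":0,"rx":0,"ry":0,"rz":0,"gripper":-1}
  ],
  "grip_force": 15
}}

```text
time_s: 1.8
ee_pos: [339.4, -323.2, 214.2]
ee_rot: [180.0, -0.0, 90.3]
force: [-0.3, -0.1, 0.3]
gripper_width: 91.1
gripper_force: 0.0
```

>>> {"op": "send_rows", "data": {
  "motion": [
    {"tx":0.098,"ty":0.053,"tz":0,"rx":0,"ry":0,"rz":0,"gripper":-1},
    {"tx":0.098,"ty":0.053,"tz":0,"rx":0,"ry":0,"rz":0,"gripper":-1},
    {"tx":0.098,"ty":0.053,"tz":0,"rx":0,"ry":0,"rz":0,"gripper":-1},
    {"tx":0.099,"ty":0.053,"tz":0,"rx":0,"ry":0,"rz":0,"gripper":-1},
    {"tx":0,"ty":0,"tz":0.1,"rx":0,"ry":0,"rz":0,"gripper":-1},
    {"tx":0,"ty":0,"tz":0.1,"rx":0,"ry":0,"rz":0,"gripper":-1},
    {"tx":0,"ty":0,"tz":0.1,"rx":0,"ry":0,"rz":0,"gripper":-1},
    {"tx":0,"ty":0,"tz":0.066,"rx":0,"ry":0,"rz":0,"gripper":-1},
    {"tx":0,"ty":0,"tz":0,"rx":0,"ry":0,"rz":0,"gripper":-1},
    {"tx":0,"ty":0,"tz":0,"rx":0,"ry":0,"rz":0,"gripper":1},
    {"tx":0,"ty":0,"tz":0,"rx":0,"ry":0,"rz":0,"gripper":1},
    {"tx":0,"ty":0,"tz":0,"rx":0,"ry":0,"rz":0,"gripper":1}
  ],
  "grip_force": 15
}}

```text
time_s: 3.3
ee_pos: [445.2, -130.0, 32.1]
ee_rot: [179.9, 0.1, 90.0]
force: [-0.5, -0.3, -0.1]
gripper_width: 64.3
gripper_force: 0.0
```

>>> {"op": "send_rows", "data": {
  "motion": [
    {"tx":0,"ty":0,"tz":0,"rx":0,"ry":0,"rz":0,"gripper":1},
    {"tx":0,"ty":0,"tz":0,"rx":0,"ry":0,"rz":0,"gripper":1},
    {"tx":0,"ty":0,"tz":0,"rx":0,"ry":0,"rz":0,"gripper":1},
    {"tx":0,"ty":0,"tz":-0.1,"rx":0,"ry":0,"rz":0,"gripper":1},
    {"tx":0,"ty":0,"tz":-0.1,"rx":0,"ry":0,"rz":0,"gripper":1},
    {"tx":0,"ty":0,"tz":-0.06,"rx":0,"ry":0,"rz":0,"gripper":1},
    {"tx":0,"ty":0,"tz":0,"rx":0,"ry":0,"rz":0,"gripper":1}
  ],
  "grip_force": 15
}}

```text
time_s: 4.18
ee_pos: [445.5, -129.9, 162.6]
ee_rot: [179.8, 0.1, 90.0]
force: [0.5, 0.4, -1.5]
gripper_width: 59.5
gripper_force: 15.0
```

```bash
python3 -c "
from h import *
grab('side','s1.png')"
```

```text
(no output)
```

View pics/s1.png

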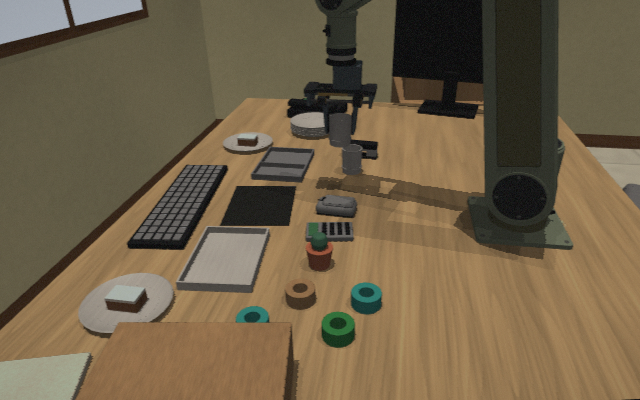

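The side view shows the tumbler lifted at (340,130), held upright.

>>> {"op": "send_rows", "data": {
  "motion": [
    {"tx":0.095,"ty":0.042,"tz":0,"rx":0,"ry":0,"rz":0,"gripper":1},
    {"tx":0.095,"ty":0.042,"tz":0,"rx":0,"ry":0,"rz":0,"gripper":1},
    {"tx":0.095,"ty":0.042,"tz":0,"rx":0,"ry":0,"rz":0,"gripper":1},
    {"tx":0.095,"ty":0.042,"tz":0,"rx":0,"ry":0,"rz":0,"gripper":1},
    {"tx":0.095,"ty":0.042,"tz":0,"rx":0,"ry":0,"rz":0,"gripper":1},
    {"tx":0.095,"ty":0.042,"tz":0,"rx":0,"ry":0,"rz":0,"gripper":1},
    {"tx":0.095,"ty":0.042,"tz":0,"rx":0,"ry":0,"rz":0,"gripper":1},
    {"tx":0.095,"ty":0.042,"tz":0,"rx":0,"ry":0,"rz":0,"gripper":1},
    {"tx":0.092,"ty":0.044,"tz":0,"rx":0,"ry":0,"rz":0,"gripper":1},
    {"tx":0,"ty":0,"tz":0.1,"rx":0,"ry":0,"rz":0,"gripper":1},
    {"tx":0,"ty":0,"tz":0.08,"rx":0,"ry":0,"rz":0,"gripper":1},
    {"tx":0,"ty":0,"tz":0,"rx":0,"ry":0,"rz":0,"gripper":1}
  ]
}}

```text
time_s: 5.72
ee_pos: [630.5, 294.6, 64.1]
ee_rot: [-179.3, 0.3, 90.0]
force: [-0.6, -0.0, -1.4]
gripper_width: 60.0
gripper_force: 15.0
```

>>> {"op": "send_rows", "data": {
  "motion": [
    {"tx":0,"ty":0.008,"tz":0.03,"rx":0,"ry":0,"rz":0,"gripper":1},
    {"tx":0,"ty":0,"tz":0,"rx":0,"ry":0,"rz":0,"gripper":1},
    {"tx":0,"ty":0,"tz":0,"rx":0,"ry":0,"rz":0,"gripper":1}
  ]
}}

```text
time_s: 6.1
ee_pos: [639.4, 296.4, 57.2]
ee_rot: [179.9, -0.0, 90.0]
force: [-0.3, 0.0, -0.6]
gripper_width: 59.9
gripper_force: 15.0
```

>>> {"op": "send_rows", "data": {
  "motion": [
    {"tx":0,"ty":-0.006,"tz":0.03,"rx":0,"ry":0,"rz":0,"gripper":1},
    {"tx":0,"ty":0,"tz":0.01,"rx":0,"ry":0,"rz":0,"gripper":1},
    {"tx":0,"ty":0,"tz":0,"rx":0,"ry":0,"rz":0,"gripper":1},
    {"tx":0,"ty":0,"tz":0,"rx":0,"ry":0,"rz":0,"gripper":1}
  ]
}}

```text
time_s: 6.6
ee_pos: [635.5, 296.3, 35.7]
ee_rot: [-180.0, 0.0, 90.0]
force: [-0.0, -0.1, -0.1]
gripper_width: 59.5
gripper_force: 15.0
```

>>> {"op": "send_rows", "data": {
  "motion": [
    {"tx":0,"ty":0,"tz":0,"rx":0,"ry":0,"rz":0,"gripper":-1},
    {"tx":0,"ty":0,"tz":0,"rx":0,"ry":0,"rz":0,"gripper":-1},
    {"tx":0,"ty":0,"tz":0,"rx":0,"ry":0,"rz":0,"gripper":-1},
    {"tx":0,"ty":0,"tz":0,"rx":0,"ry":0,"rz":0,"gripper":-1},
    {"tx":0,"ty":0,"tz":-0.1,"rx":0,"ry":0,"rz":0,"gripper":-1},
    {"tx":0,"ty":0,"tz":-0.12,"rx":0,"ry":0,"rz":0,"gripper":-1},
    {"tx":0,"ty":0,"tz":-0.04,"rx":0,"ry":0,"rz":0,"gripper":-1},
    {"tx":-0.12,"ty":-0.047,"tz":0,"rx":0,"ry":0,"rz":0,"gripper":-1},
    {"tx":-0.12,"ty":-0.047,"tz":0,"rx":0,"ry":0,"rz":0,"gripper":-1},
    {"tx":-0.12,"ty":-0.047,"tz":0,"rx":0,"ry":0,"rz":0,"gripper":-1},
    {"tx":-0.12,"ty":-0.047,"tz":0,"rx":0,"ry":0,"rz":0,"gripper":-1},
    {"tx":0,"ty":0,"tz":0,"rx":0,"ry":0,"rz":0,"gripper":-1}
  ]
}}

```text
time_s: 8.1
ee_pos: [542.6, 60.3, 166.4]
ee_rot: [-180.0, 0.0, 89.7]
force: [1.2, 0.2, -0.1]
gripper_width: 91.3
gripper_force: 0.0
```

>>> {"op": "send_rows", "data": {
  "motion": [
    {"tx":-0.118,"ty":-0.046,"tz":0,"rx":0,"ry":0,"rz":0,"gripper":-1},
    {"tx":-0.118,"ty":-0.046,"tz":0,"rx":0,"ry":0,"rz":0,"gripper":-1},
    {"tx":-0.118,"ty":-0.046,"tz":0,"rx":0,"ry":0,"rz":0,"gripper":-1},
    {"tx":-0.118,"ty":-0.046,"tz":0,"rx":0,"ry":0,"rz":0,"gripper":-1},
    {"tx":-0.118,"ty":-0.046,"tz":0,"rx":0,"ry":0,"rz":0,"gripper":-1},
    {"tx":0,"ty":0,"tz":0,"rx":0,"ry":0,"rz":0,"gripper":-1},
    {"tx":0,"ty":0,"tz":0,"rx":0,"ry":0,"rz":0,"gripper":-1},
    {"tx":0,"ty":0,"tz":0.08,"rx":0,"ry":0,"rz":0,"gripper":-1},
    {"tx":0,"ty":0,"tz":0,"rx":0,"ry":0,"rz":0,"gripper":-1},
    {"tx":0,"ty":0,"tz":0,"rx":0,"ry":0,"rz":0,"gripper":-1}
  ]
}}

```text
time_s: 9.35
ee_pos: [431.9, -226.7, 126.8]
ee_rot: [179.9, 0.0, 90.1]
force: [0.4, 0.4, 0.6]
gripper_width: 91.3
gripper_force: 0.0
```

>>> {"op": "send_rows", "data": {
  "motion": [
    {"tx":-0.025,"ty":-0.012,"tz":0,"rx":0,"ry":0,"rz":0,"gripper":-1},
    {"tx":0,"ty":0,"tz":0,"rx":0,"ry":0,"rz":0,"gripper":-1},
    {"tx":0,"ty":0,"tz":0.1,"rx":0,"ry":0,"rz":0,"gripper":-1},
    {"tx":0,"ty":0,"tz":0.09,"rx":0,"ry":0,"rz":0,"gripper":-1},
    {"tx":0,"ty":0,"tz":0,"rx":0,"ry":0,"rz":0,"gripper":-1},
    {"tx":0,"ty":0,"tz":0,"rx":0,"ry":0,"rz":0,"gripper":1},
    {"tx":0,"ty":0,"tz":0,"rx":0,"ry":0,"rz":0,"gripper":1},
    {"tx":0,"ty":0,"tz":0,"rx":0,"ry":0,"rz":0,"gripper":1},
    {"tx":0,"ty":0,"tz":0,"rx":0,"ry":0,"rz":0,"gripper":1},
    {"tx":0,"ty":0,"tz":0,"rx":0,"ry":0,"rz":0,"gripper":1},
    {"tx":0,"ty":0,"tz":0,"rx":0,"ry":0,"rz":0,"gripper":1}
  ],
  "grip_force": 15
}}

```text
time_s: 10.72
ee_pos: [425.3, -240.4, 32.0]
ee_rot: [179.9, 0.1, 90.0]
force: [-1.2, 1.4, 7.2]
gripper_width: 59.4
gripper_force: 15.0
```

>>> {"op": "send_rows", "data": {
  "motion": [
    {"tx":0,"ty":0,"tz":-0.1,"rx":0,"ry":0,"rz":0,"gripper":1},
    {"tx":0,"ty":0,"tz":-0.1,"rx":0,"ry":0,"rz":0,"gripper":1},
    {"tx":0,"ty":0,"tz":-0.06,"rx":0,"ry":0,"rz":0,"gripper":1},
    {"tx":0.088,"ty":0.044,"tz":0,"rx":0,"ry":0,"rz":0,"gripper":1},
    {"tx":0.088,"ty":0.044,"tz":0,"rx":0,"ry":0,"rz":0,"gripper":1},
    {"tx":0.088,"ty":0.044,"tz":0,"rx":0,"ry":0,"rz":0,"gripper":1},
    {"tx":0.088,"ty":0.044,"tz":0,"rx":0,"ry":0,"rz":0,"gripper":1},
    {"tx":0.088,"ty":0.044,"tz":0,"rx":0,"ry":0,"rz":0,"gripper":1},
    {"tx":0.088,"ty":0.044,"tz":0,"rx":0,"ry":0,"rz":0,"gripper":1},
    {"tx":0.088,"ty":0.044,"tz":0,"rx":0,"ry":0,"rz":0,"gripper":1},
    {"tx":0.088,"ty":0.044,"tz":0,"rx":0,"ry":0,"rz":0,"gripper":1},
    {"tx":0.088,"ty":0.044,"tz":0,"rx":0,"ry":0,"rz":0,"gripper":1}
  ]
}}

```text
time_s: 12.22
ee_pos: [623.2, 157.4, 160.7]
ee_rot: [-180.0, 0.0, 90.0]
force: [0.4, -0.2, -1.5]
gripper_width: 59.3
gripper_force: 15.0
```

>>> {"op": "send_rows", "data": {
  "motion": [
    {"tx":0.088,"ty":0.044,"tz":0,"rx":0,"ry":0,"rz":0,"gripper":1},
    {"tx":0,"ty":0,"tz":0,"rx":0,"ry":0,"rz":0,"gripper":1},
    {"tx":0,"ty":0,"tz":0,"rx":0,"ry":0,"rz":0,"gripper":1},
    {"tx":0,"ty":0,"tz":0.08,"rx":0,"ry":0,"rz":0,"gripper":1},
    {"tx":0,"ty":0,"tz":0.08,"rx":0,"ry":0,"rz":0,"gripper":1},
    {"tx":0,"ty":0,"tz":0,"rx":0,"ry":0,"rz":0,"gripper":1},
    {"tx":0,"ty":0,"tz":0,"rx":0,"ry":0,"rz":0,"gripper":1}
  ]
}}

```text
time_s: 13.1
ee_pos: [645.8, 199.3, 82.7]
ee_rot: [179.9, -0.0, 89.9]
force: [-0.1, 0.8, -0.3]
gripper_width: 59.0
gripper_force: 15.0
```

>>> {"op": "send_rows", "data": {
  "motion": [
    {"tx":0,"ty":0,"tz":0.05,"rx":0,"ry":0,"rz":0,"gripper":1},
    {"tx":0,"ty":0,"tz":0.03,"rx":0,"ry":0,"rz":0,"gripper":1},
    {"tx":0,"ty":0,"tz":0.013,"rx":0,"ry":0,"rz":0,"gripper":1},
    {"tx":0,"ty":0,"tz":0,"rx":0,"ry":0,"rz":0,"gripper":1},
    {"tx":0,"ty":0,"tz":0,"rx":0,"ry":0,"rz":0,"gripper":1},
    {"tx":0,"ty":0,"tz":0,"rx":0,"ry":0,"rz":0,"gripper":-1},
    {"tx":0,"ty":0,"tz":0,"rx":0,"ry":0,"rz":0,"gripper":-1},
    {"tx":0,"ty":0,"tz":0,"rx":0,"ry":0,"rz":0,"gripper":-1},
    {"tx":0,"ty":0,"tz":0,"rx":0,"ry":0,"rz":0,"gripper":-1},
    {"tx":0,"ty":0,"tz":-0.1,"rx":0,"ry":0,"rz":0,"gripper":-1},
    {"tx":0,"ty":0,"tz":-0.12,"rx":0,"ry":0,"rz":0,"gripper":-1},
    {"tx":0,"ty":0,"tz":0,"rx":0,"ry":0,"rz":0,"gripper":-1}
  ]
}}

```text
time_s: 14.6
ee_pos: [648.3, 200.8, 150.7]
ee_rot: [179.3, -0.2, 90.0]
force: [0.1, 0.9, 0.5]
gripper_width: 91.4
gripper_force: 0.0
```

>>> {"op": "send_rows", "data": {
  "motion": [
    {"tx":-0.11,"ty":-0.04,"tz":0,"rx":0,"ry":0,"rz":0,"gripper":-1},
    {"tx":-0.11,"ty":-0.04,"tz":0,"rx":0,"ry":0,"rz":0,"gripper":-1},
    {"tx":0,"ty":0,"tz":0,"rx":0,"ry":0,"rz":0.317,"gripper":-1},
    {"tx":0,"ty":0,"tz":0,"rx":0,"ry":0,"rz":0.317,"gripper":-1},
    {"tx":0,"ty":0,"tz":0,"rx":0,"ry":0,"rz":0.317,"gripper":-1},
    {"tx":0,"ty":0,"tz":0,"rx":0,"ry":0,"rz":0.317,"gripper":-1},
    {"tx":0,"ty":0,"tz":0,"rx":0,"ry":0,"rz":0.317,"gripper":-1},
    {"tx":0,"ty":0,"tz":0,"rx":0,"ry":0,"rz":0.317,"gripper":-1},
    {"tx":0,"ty":0,"tz":0,"rx":0,"ry":0,"rz":0.317,"gripper":-1},
    {"tx":0,"ty":0,"tz":0,"rx":0,"ry":0,"rz":0.317,"gripper":-1},
    {"tx":0,"ty":0,"tz":0,"rx":0,"ry":0,"rz":0.317,"gripper":-1},
    {"tx":0,"ty":0,"tz":0,"rx":0,"ry":0,"rz":0.317,"gripper":-1}
  ]
}}

```text
time_s: 16.1
ee_pos: [604.3, 89.8, 143.3]
ee_rot: [180.0, 0.1, -5.4]
force: [0.5, -0.7, 0.0]
gripper_width: 91.2
gripper_force: 0.0
```

```bash
python3 -c "
from h import *
grab('side','s2.png'); s=env.state(); print(s['ee_pos'],s['ee_rot'])"
```

```text
[604.25556243  89.73811671 143.34507522] [ 1.79969454e+02  1.00861434e-01 -5.63699956e+00]
```

View pics/s2.png

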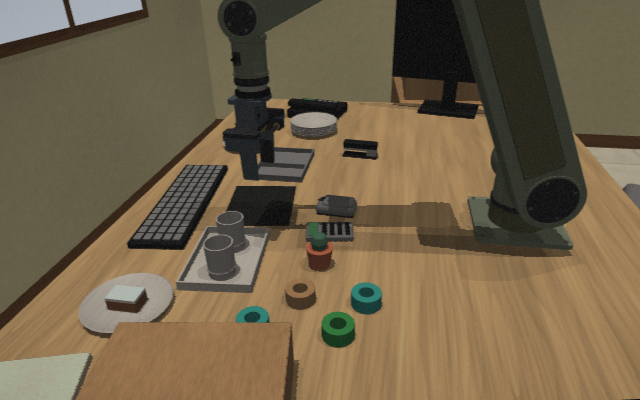

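The side view shows both tumblers upright in the tray at (230,228) and (219,255). Next is the stapler.

>>> {"op": "send_rows", "data": {
  "motion": [
    {"tx":-0.0335,"ty":0.102,"tz":0,"rx":0,"ry":0,"rz":0,"gripper":-1},
    {"tx":-0.0335,"ty":0.102,"tz":0,"rx":0,"ry":0,"rz":0,"gripper":-1},
    {"tx":-0.0335,"ty":0.102,"tz":0,"rx":0,"ry":0,"rz":0,"gripper":-1},
    {"tx":-0.0335,"ty":0.102,"tz":0,"rx":0,"ry":0,"rz":0,"gripper":-1},
    {"tx":-0.0335,"ty":0.102,"tz":0,"rx":0,"ry":0,"rz":0,"gripper":-1},
    {"tx":-0.0335,"ty":0.102,"tz":0,"rx":0,"ry":0,"rz":0,"gripper":-1},
    {"tx":-0.0335,"ty":0.102,"tz":0,"rx":0,"ry":0,"rz":0,"gripper":-1},
    {"tx":-0.0335,"ty":0.102,"tz":0,"rx":0,"ry":0,"rz":0,"gripper":-1},
    {"tx":-0.0335,"ty":0.102,"tz":0,"rx":0,"ry":0,"rz":0,"gripper":-1},
    {"tx":0,"ty":0,"tz":0,"rx":0,"ry":0,"rz":0,"gripper":-1},
    {"tx":0,"ty":0,"tz":0,"rx":0,"ry":0,"rz":0,"gripper":-1}
  ]
}}

```text
time_s: 17.52
ee_pos: [413.4, -353.1, 143.9]
ee_rot: [-179.9, 0.0, -5.1]
force: [0.3, -0.7, 0.8]
gripper_width: 91.3
gripper_force: 0.0
```

>>> {"op": "send_rows", "data": {
  "motion": [
    {"tx":-0.007,"ty":0.001,"tz":0.09,"rx":0,"ry":0,"rz":0,"gripper":-1},
    {"tx":0,"ty":0,"tz":0.09,"rx":0,"ry":0,"rz":0,"gripper":-1},
    {"tx":0,"ty":0,"tz":0.046,"rx":0,"ry":0,"rz":0,"gripper":-1},
    {"tx":0,"ty":0,"tz":0.02,"rx":0,"ry":0,"rz":0,"gripper":-1},
    {"tx":0,"ty":0,"tz":0,"rx":0,"ry":0,"rz":0,"gripper":1},
    {"tx":0,"ty":0,"tz":0,"rx":0,"ry":0,"rz":0,"gripper":1},
    {"tx":0,"ty":0,"tz":0,"rx":0,"ry":0,"rz":0,"gripper":1},
    {"tx":0,"ty":0,"tz":0,"rx":0,"ry":0,"rz":0,"gripper":1},
    {"tx":0,"ty":0,"tz":0,"rx":0,"ry":0,"rz":0,"gripper":1},
    {"tx":0,"ty":0,"tz":0,"rx":0,"ry":0,"rz":0,"gripper":1},
    {"tx":0,"ty":0,"tz":0,"rx":0,"ry":0,"rz":0,"gripper":1},
    {"tx":0,"ty":0,"tz":0,"rx":0,"ry":0,"rz":0,"gripper":1}
  ],
  "grip_force": 30
}}

```text
time_s: 19.02
ee_pos: [410.2, -354.2, 21.5]
ee_rot: [180.0, -0.0, -5.1]
force: [-0.2, -0.4, 1.0]
gripper_width: 30.2
gripper_force: 29.9
```

>>> {"op": "send_rows", "data": {
  "motion": [
    {"tx":0,"ty":0,"tz":-0.08,"rx":0,"ry":0,"rz":0,"gripper":1},
    {"tx":0,"ty":0,"tz":-0.1,"rx":0,"ry":0,"rz":-0.17,"gripper":1},
    {"tx":0.074,"ty":-0.056,"tz":0,"rx":0,"ry":0,"rz":0,"gripper":1},
    {"tx":0.074,"ty":-0.056,"tz":0,"rx":0,"ry":0,"rz":0,"gripper":1},
    {"tx":0.074,"ty":-0.056,"tz":0,"rx":0,"ry":0,"rz":0,"gripper":1},
    {"tx":0.074,"ty":-0.056,"tz":0,"rx":0,"ry":0,"rz":0,"gripper":1},
    {"tx":0.074,"ty":-0.056,"tz":0,"rx":0,"ry":0,"rz":0,"gripper":1},
    {"tx":0.074,"ty":-0.056,"tz":0,"rx":0,"ry":0,"rz":0,"gripper":1},
    {"tx":0,"ty":0,"tz":0,"rx":0,"ry":0,"rz":0,"gripper":1},
    {"tx":0,"ty":0,"tz":0,"rx":0,"ry":0,"rz":0,"gripper":1},
    {"tx":0,"ty":0,"tz":0,"rx":0,"ry":0,"rz":0,"gripper":1}
  ]
}}

```text
time_s: 20.4
ee_pos: [631.1, -186.9, 111.2]
ee_rot: [-180.0, 0.1, -0.1]
force: [0.2, 0.0, -1.5]
gripper_width: 29.8
gripper_force: 29.9
```

```bash
python3 -c "
from h import *
c=grab('top'); im=c[0][90:250,370:530]; cv2.imwrite('pics/t3.png',cv2.resize(im,None,fx=3.5,fy=3.5))"
```

```text
(no output)
```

View pics/t3.png

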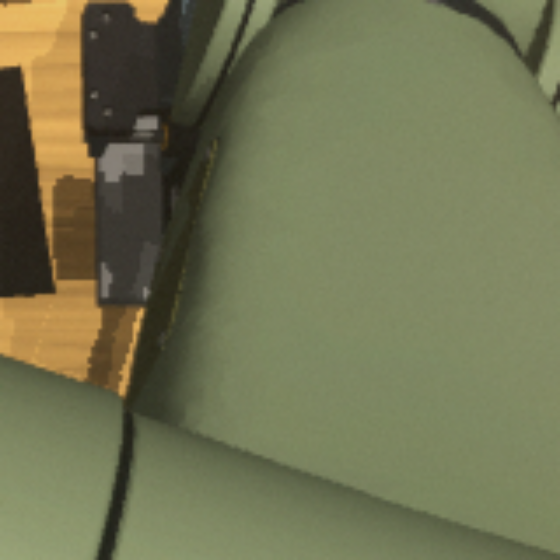

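The arm hides the organiser and the stapler from the top camera. The state shows the stapler held (30 mm opening, 1.5 N weight), so I lower it on the computed pose.

>>> {"op": "send_rows", "data": {
  "motion": [
    {"tx":0.003,"ty":-0.002,"tz":0.08,"rx":0,"ry":0,"rz":0,"gripper":1},
    {"tx":0,"ty":0,"tz":0.06,"rx":0,"ry":0,"rz":0,"gripper":1},
    {"tx":0,"ty":0,"tz":0.02,"rx":0,"ry":0,"rz":0,"gripper":1},
    {"tx":0,"ty":0,"tz":0.009,"rx":0,"ry":0,"rz":0,"gripper":1},
    {"tx":0,"ty":0,"tz":0,"rx":0,"ry":0,"rz":0,"gripper":1},
    {"tx":0,"ty":0,"tz":0,"rx":0,"ry":0,"rz":0,"gripper":1}
  ]
}}

```text
time_s: 21.2
ee_pos: [634.6, -185.4, 28.2]
ee_rot: [180.0, -0.1, -0.0]
force: [0.7, -0.0, -1.2]
gripper_width: 30.0
gripper_force: 29.9
```

>>> {"op": "send_rows", "data": {
  "motion": [
    {"tx":0,"ty":0,"tz":0.005,"rx":0,"ry":0,"rz":0,"gripper":1},
    {"tx":0,"ty":0,"tz":0,"rx":0,"ry":0,"rz":0,"gripper":1},
    {"tx":0,"ty":0,"tz":0,"rx":0,"ry":0,"rz":0,"gripper":1},
    {"tx":0,"ty":0,"tz":0,"rx":0,"ry":0,"rz":0,"gripper":-0.3},
    {"tx":0,"ty":0,"tz":0,"rx":0,"ry":0,"rz":0,"gripper":-0.3},
    {"tx":0,"ty":0,"tz":0,"rx":0,"ry":0,"rz":0,"gripper":-0.3},
    {"tx":0,"ty":0,"tz":0,"rx":0,"ry":0,"rz":0,"gripper":-0.3}
  ]
}}

```text
time_s: 22.08
ee_pos: [633.6, -185.1, 24.2]
ee_rot: [-180.0, 0.0, -0.0]
force: [0.3, -0.0, 0.9]
gripper_width: 59.1
gripper_force: 0.0
```

>>> {"op": "send_rows", "data": {
  "motion": [
    {"tx":0,"ty":0,"tz":-0.1,"rx":0,"ry":0,"rz":0,"gripper":-0.3},
    {"tx":0,"ty":0,"tz":-0.1,"rx":0,"ry":0,"rz":0,"gripper":-0.3},
    {"tx":0,"ty":0,"tz":-0.08,"rx":0,"ry":0,"rz":0,"gripper":-1},
    {"tx":0,"ty":0,"tz":0,"rx":0,"ry":0,"rz":-0.333,"gripper":-1},
    {"tx":0,"ty":0,"tz":0,"rx":0,"ry":0,"rz":-0.333,"gripper":-1},
    {"tx":0,"ty":0,"tz":0,"rx":0,"ry":0,"rz":-0.333,"gripper":-1},
    {"tx":0,"ty":0,"tz":0,"rx":0,"ry":0,"rz":-0.333,"gripper":-1},
    {"tx":0,"ty":0,"tz":0,"rx":0,"ry":0,"rz":-0.333,"gripper":-1},
    {"tx":0,"ty":0,"tz":0,"rx":0,"ry":0,"rz":-0.333,"gripper":-1},
    {"tx":0,"ty":0,"tz":0,"rx":0,"ry":0,"rz":-0.333,"gripper":-1},
    {"tx":0,"ty":0,"tz":0,"rx":0,"ry":0,"rz":-0.333,"gripper":-1},
    {"tx":0,"ty":0,"tz":0,"rx":0,"ry":0,"rz":-0.333,"gripper":-1}
  ]
}}

```text
time_s: 23.58
ee_pos: [633.7, -185.1, 164.3]
ee_rot: [-180.0, -0.0, 90.2]
force: [0.8, -0.2, -0.0]
gripper_width: 91.4
gripper_force: 0.0
```

>>> {"op": "send_rows", "data": {
  "motion": [
    {"tx":0.0975,"ty":-0.032,"tz":0,"rx":0,"ry":0,"rz":0,"gripper":-1},
    {"tx":0.0975,"ty":-0.032,"tz":0,"rx":0,"ry":0,"rz":0,"gripper":-1},
    {"tx":0.0975,"ty":-0.032,"tz":0,"rx":0,"ry":0,"rz":0,"gripper":-1},
    {"tx":0.0975,"ty":-0.032,"tz":0,"rx":0,"ry":0,"rz":0,"gripper":-1},
    {"tx":0.0975,"ty":-0.032,"tz":0,"rx":0,"ry":0,"rz":0,"gripper":-1},
    {"tx":0.0975,"ty":-0.032,"tz":0,"rx":0,"ry":0,"rz":0,"gripper":-1},
    {"tx":0.0975,"ty":-0.032,"tz":0,"rx":0,"ry":0,"rz":0,"gripper":-1},
    {"tx":0.0975,"ty":-0.032,"tz":0,"rx":0,"ry":0,"rz":0,"gripper":-1},
    {"tx":0.0975,"ty":-0.032,"tz":0,"rx":0,"ry":0,"rz":0,"gripper":-1},
    {"tx":0.0975,"ty":-0.032,"tz":0,"rx":0,"ry":0,"rz":0,"gripper":-1},
    {"tx":0,"ty":0,"tz":0,"rx":0,"ry":0,"rz":0,"gripper":-1},
    {"tx":0,"ty":0,"tz":0,"rx":0,"ry":0,"rz":0,"gripper":-1}
  ]
}}

```text
time_s: 25.08
ee_pos: [474.7, 302.3, 164.3]
ee_rot: [-180.0, 0.1, 89.9]
force: [-0.1, -0.7, -0.5]
gripper_width: 91.4
gripper_force: 0.0
```

```bash
python3 -c "
from h import *
c=grab('top'); im=c[0][90:280,130:530]; cv2.imwrite('pics/t4.png',cv2.resize(im,None,fx=2,fy=2))"
```

```text
(no output)
```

View pics/t4.png

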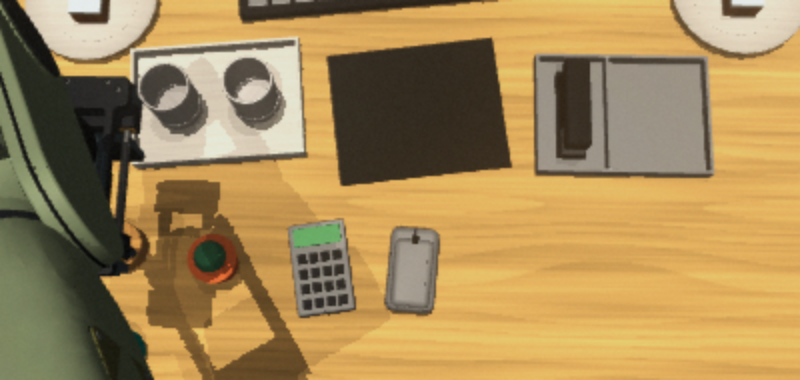

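The picture shows the stapler on its base in the narrow bay at (573,108), both tumblers in the tray, and the cactus, calculator and mouse undisturbed.

>>> {"op": "send_rows", "data": {
  "motion": [
    {"tx":0.098,"ty":-0.034,"tz":0,"rx":0,"ry":0,"rz":0,"gripper":-1},
    {"tx":0,"ty":0,"tz":0,"rx":0,"ry":0,"rz":0,"gripper":-1},
    {"tx":0,"ty":0,"tz":0.1,"rx":0,"ry":0,"rz":0,"gripper":-1},
    {"tx":0,"ty":0,"tz":0.1,"rx":0,"ry":0,"rz":0,"gripper":-1},
    {"tx":0,"ty":0,"tz":0,"rx":0,"ry":0,"rz":0,"gripper":-1},
    {"tx":0,"ty":0,"tz":0,"rx":0,"ry":0,"rz":0,"gripper":-1}
  ]
}}

```text
time_s: 25.88
ee_pos: [459.4, 351.6, 66.1]
ee_rot: [179.9, -0.1, 89.8]
force: [1.6, 0.9, 0.3]
gripper_width: 91.2
gripper_force: 0.0
```

Down 62 mm to z = 4, then grip.

>>> {"op": "send_rows", "data": {
  "motion": [
    {"tx":0,"ty":0,"tz":0.08,"rx":0,"ry":0,"rz":0,"gripper":-1},
    {"tx":0,"ty":0,"tz":0.03,"rx":0,"ry":0,"rz":0,"gripper":-1},
    {"tx":0,"ty":0,"tz":0.013,"rx":0,"ry":0,"rz":0,"gripper":-1},
    {"tx":0,"ty":0,"tz":0,"rx":0,"ry":0,"rz":0,"gripper":-1},
    {"tx":0,"ty":0,"tz":0,"rx":0,"ry":0,"rz":0,"gripper":1},
    {"tx":0,"ty":0,"tz":0,"rx":0,"ry":0,"rz":0,"gripper":1},
    {"tx":0,"ty":0,"tz":0,"rx":0,"ry":0,"rz":0,"gripper":1},
    {"tx":0,"ty":0,"tz":0,"rx":0,"ry":0,"rz":0,"gripper":1},
    {"tx":0,"ty":0,"tz":0,"rx":0,"ry":0,"rz":0,"gripper":1},
    {"tx":0,"ty":0,"tz":0,"rx":0,"ry":0,"rz":0,"gripper":1}
  ],
  "grip_force": 15
}}

```text
time_s: 27.12
ee_pos: [457.9, 351.8, 3.1]
ee_rot: [180.0, -0.0, 89.9]
force: [-0.6, 0.1, 1.8]
gripper_width: 57.2
gripper_force: 15.0
```

>>> {"op": "send_rows", "data": {
  "motion": [
    {"tx":0,"ty":0,"tz":-0.1,"rx":0,"ry":0,"rz":0,"gripper":1},
    {"tx":0,"ty":0,"tz":-0.12,"rx":0,"ry":0,"rz":0,"gripper":1},
    {"tx":0,"ty":0,"tz":-0.1,"rx":0,"ry":0,"rz":0,"gripper":1},
    {"tx":-0.106,"ty":0.029,"tz":0,"rx":0,"ry":0,"rz":0,"gripper":1},
    {"tx":-0.106,"ty":0.029,"tz":0,"rx":0,"ry":0,"rz":0,"gripper":1},
    {"tx":-0.106,"ty":0.029,"tz":0,"rx":0,"ry":0,"rz":0,"gripper":1},
    {"tx":-0.106,"ty":0.029,"tz":0,"rx":0,"ry":0,"rz":0,"gripper":1},
    {"tx":-0.106,"ty":0.029,"tz":0,"rx":0,"ry":0,"rz":0,"gripper":1},
    {"tx":-0.106,"ty":0.029,"tz":0,"rx":0,"ry":0,"rz":0,"gripper":1},
    {"tx":-0.106,"ty":0.029,"tz":0,"rx":0,"ry":0,"rz":0,"gripper":1},
    {"tx":-0.106,"ty":0.029,"tz":0,"rx":0,"ry":0,"rz":0,"gripper":1},
    {"tx":-0.106,"ty":0.029,"tz":0,"rx":0,"ry":0,"rz":0,"gripper":1}
  ]
}}

```text
time_s: 28.62
ee_pos: [587.5, -127.3, 162.6]
ee_rot: [-180.0, -0.0, 89.9]
force: [0.4, 0.7, -0.3]
gripper_width: 57.5
gripper_force: 15.0
```

>>> {"op": "send_rows", "data": {
  "motion": [
    {"tx":-0.106,"ty":0.029,"tz":0,"rx":0,"ry":0,"rz":0,"gripper":1},
    {"tx":-0.106,"ty":0.029,"tz":0,"rx":0,"ry":0,"rz":0,"gripper":1},
    {"tx":-0.106,"ty":0.029,"tz":0,"rx":0,"ry":0,"rz":0,"gripper":1},
    {"tx":0,"ty":0,"tz":0,"rx":0,"ry":0,"rz":0,"gripper":1},
    {"tx":0,"ty":0,"tz":0,"rx":0,"ry":0,"rz":0,"gripper":1}
  ]
}}

```text
time_s: 29.25
ee_pos: [630.0, -284.1, 162.2]
ee_rot: [-179.9, -0.1, 89.9]
force: [-0.0, 0.3, -0.6]
gripper_width: 57.2
gripper_force: 15.0
```

>>> {"op": "send_rows", "data": {
  "motion": [
    {"tx":-0.007,"ty":0.005,"tz":0.1,"rx":0,"ry":0,"rz":0,"gripper":1},
    {"tx":0,"ty":0,"tz":0.1,"rx":0,"ry":0,"rz":0,"gripper":1},
    {"tx":0,"ty":0,"tz":0.06,"rx":0,"ry":0,"rz":0,"gripper":1},
    {"tx":0,"ty":0,"tz":0.03,"rx":0,"ry":0,"rz":0,"gripper":1},
    {"tx":0,"ty":0,"tz":0,"rx":0,"ry":0,"rz":0,"gripper":1},
    {"tx":0,"ty":0,"tz":0,"rx":0,"ry":0,"rz":0,"gripper":1}
  ]
}}

```text
time_s: 30.0
ee_pos: [634.2, -288.2, 19.8]
ee_rot: [179.8, 0.1, 89.9]
force: [0.1, 0.0, 0.1]
gripper_width: 57.2
gripper_force: 15.0
```

>>> {"op": "send_rows", "data": {
  "motion": [
    {"tx":0,"ty":0,"tz":0.018,"rx":0,"ry":0,"rz":0,"gripper":1},
    {"tx":0,"ty":0,"tz":0.006,"rx":0,"ry":0,"rz":0,"gripper":1},
    {"tx":0,"ty":0,"tz":0,"rx":0,"ry":0,"rz":0,"gripper":1},
    {"tx":0,"ty":0,"tz":0,"rx":0,"ry":0,"rz":0,"gripper":1},
    {"tx":0,"ty":0,"tz":0,"rx":0,"ry":0,"rz":0,"gripper":-0.7},
    {"tx":0,"ty":0,"tz":0,"rx":0,"ry":0,"rz":0,"gripper":-0.7},
    {"tx":0,"ty":0,"tz":0,"rx":0,"ry":0,"rz":0,"gripper":-0.7}
  ]
}}

```text
time_s: 30.88
ee_pos: [632.9, -288.1, 5.6]
ee_rot: [-180.0, -0.0, 89.9]
force: [0.4, 0.3, -0.4]
gripper_width: 77.3
gripper_force: 0.0
```

>>> {"op": "send_rows", "data": {
  "motion": [
    {"tx":0,"ty":0,"tz":-0.08,"rx":0,"ry":0,"rz":0,"gripper":-0.7},
    {"tx":0,"ty":0,"tz":-0.11,"rx":0,"ry":0,"rz":0,"gripper":-0.7},
    {"tx":0,"ty":0,"tz":-0.11,"rx":0,"ry":0,"rz":0,"gripper":-1},
    {"tx":0,"ty":0,"tz":0,"rx":0,"ry":0,"rz":0.345,"gripper":-1},
    {"tx":0,"ty":0,"tz":0,"rx":0,"ry":0,"rz":0.345,"gripper":-1},
    {"tx":0,"ty":0,"tz":0,"rx":0,"ry":0,"rz":0.345,"gripper":-1},
    {"tx":0,"ty":0,"tz":0,"rx":0,"ry":0,"rz":0.345,"gripper":-1},
    {"tx":0,"ty":0,"tz":0,"rx":0,"ry":0,"rz":0.345,"gripper":-1},
    {"tx":0,"ty":0,"tz":0,"rx":0,"ry":0,"rz":0.345,"gripper":-1},
    {"tx":0,"ty":0,"tz":0,"rx":0,"ry":0,"rz":0.345,"gripper":-1},
    {"tx":0,"ty":0,"tz":0,"rx":0,"ry":0,"rz":0.345,"gripper":-1},
    {"tx":0,"ty":0,"tz":0,"rx":0,"ry":0,"rz":0.345,"gripper":-1}
  ]
}}

```text
time_s: 32.38
ee_pos: [633.0, -288.1, 155.7]
ee_rot: [-180.0, 0.0, -3.6]
force: [0.1, 0.1, 0.6]
gripper_width: 91.1
gripper_force: 0.0
```

>>> {"op": "send_rows", "data": {
  "motion": [
    {"tx":0,"ty":0,"tz":0,"rx":0,"ry":0,"rz":0,"gripper":-1},
    {"tx":-0.065,"ty":-0.088,"tz":0,"rx":0,"ry":0,"rz":0,"gripper":-1},
    {"tx":-0.065,"ty":-0.088,"tz":0,"rx":0,"ry":0,"rz":0,"gripper":-1},
    {"tx":-0.065,"ty":-0.088,"tz":0,"rx":0,"ry":0,"rz":0,"gripper":-1},
    {"tx":-0.065,"ty":-0.088,"tz":0,"rx":0,"ry":0,"rz":0,"gripper":-1},
    {"tx":-0.065,"ty":-0.088,"tz":0,"rx":0,"ry":0,"rz":0,"gripper":-1},
    {"tx":-0.065,"ty":-0.088,"tz":0,"rx":0,"ry":0,"rz":0,"gripper":-1},
    {"tx":0,"ty":0,"tz":0,"rx":0,"ry":0,"rz":0,"gripper":-1},
    {"tx":0,"ty":0,"tz":0,"rx":0,"ry":0,"rz":0,"gripper":-1}
  ]
}}

```text
time_s: 33.5
ee_pos: [454.2, -13.7, 156.3]
ee_rot: [180.0, -0.1, -3.1]
force: [0.6, 0.3, -0.4]
gripper_width: 91.3
gripper_force: 0.0
```

>>> {"op": "send_rows", "data": {
  "motion": [
    {"tx":-0.036,"ty":-0.038,"tz":0,"rx":0,"ry":0,"rz":0,"gripper":-1},
    {"tx":0,"ty":0,"tz":0,"rx":0,"ry":0,"rz":0,"gripper":-1},
    {"tx":0,"ty":0,"tz":0.1,"rx":0,"ry":0,"rz":0,"gripper":-1},
    {"tx":0,"ty":0,"tz":0.09,"rx":0,"ry":0,"rz":0,"gripper":-1},
    {"tx":0,"ty":0,"tz":0,"rx":0,"ry":0,"rz":0,"gripper":-1},
    {"tx":0,"ty":0,"tz":0,"rx":0,"ry":0,"rz":0,"gripper":-1}
  ]
}}

```text
time_s: 34.25
ee_pos: [438.4, 5.9, 62.0]
ee_rot: [180.0, -0.1, -3.3]
force: [0.8, -0.1, 0.5]
gripper_width: 91.9
gripper_force: 0.0
```

Down 59 mm to z = 3, then close.

>>> {"op": "send_rows", "data": {
  "motion": [
    {"tx":0,"ty":0,"tz":0.07,"rx":0,"ry":0,"rz":0,"gripper":-1},
    {"tx":0,"ty":0,"tz":0.035,"rx":0,"ry":0,"rz":0,"gripper":-1},
    {"tx":0,"ty":0,"tz":0.012,"rx":0,"ry":0,"rz":0,"gripper":-1},
    {"tx":0,"ty":0,"tz":0,"rx":0,"ry":0,"rz":0,"gripper":-1},
    {"tx":0,"ty":0,"tz":0,"rx":0,"ry":0,"rz":0,"gripper":1},
    {"tx":0,"ty":0,"tz":0,"rx":0,"ry":0,"rz":0,"gripper":1},
    {"tx":0,"ty":0,"tz":0,"rx":0,"ry":0,"rz":0,"gripper":1},
    {"tx":0,"ty":0,"tz":0,"rx":0,"ry":0,"rz":0,"gripper":1},
    {"tx":0,"ty":0,"tz":0,"rx":0,"ry":0,"rz":0,"gripper":1},
    {"tx":0,"ty":0,"tz":0,"rx":0,"ry":0,"rz":0,"gripper":1}
  ],
  "grip_force": 20
}}

```text
time_s: 35.5
ee_pos: [436.7, 6.5, 2.7]
ee_rot: [180.0, -0.0, -3.3]
force: [-0.5, -0.3, 4.4]
gripper_width: 57.8
gripper_force: 19.9
```

>>> {"op": "send_rows", "data": {
  "motion": [
    {"tx":0,"ty":0,"tz":-0.06,"rx":0,"ry":0,"rz":0,"gripper":1},
    {"tx":0,"ty":0,"tz":-0.08,"rx":0,"ry":0,"rz":-0.189,"gripper":1},
    {"tx":0,"ty":0,"tz":-0.06,"rx":0,"ry":0,"rz":-0.188,"gripper":1},
    {"tx":0.08,"ty":0.013,"tz":0,"rx":0,"ry":0,"rz":0,"gripper":1},
    {"tx":0.08,"ty":0.013,"tz":0,"rx":0,"ry":0,"rz":0,"gripper":1},
    {"tx":0.08,"ty":0.013,"tz":0,"rx":0,"ry":0,"rz":0,"gripper":1},
    {"tx":0.08,"ty":0.013,"tz":0,"rx":0,"ry":0,"rz":0,"gripper":1},
    {"tx":0.08,"ty":0.013,"tz":0,"rx":0,"ry":0,"rz":0,"gripper":1},
    {"tx":0,"ty":0,"tz":0,"rx":0,"ry":0,"rz":0,"gripper":1},
    {"tx":0,"ty":0,"tz":0,"rx":0,"ry":0,"rz":0,"gripper":1}
  ]
}}

```text
time_s: 36.75
ee_pos: [637.8, 2.4, 101.4]
ee_rot: [-180.0, 0.2, 8.0]
force: [-0.4, 0.6, -1.1]
gripper_width: 57.6
gripper_force: 19.9
```

```bash
python3 -c "
from h import *
c=grab('side'); im=c[0][90:310,160:420]; cv2.imwrite('pics/s5.png',cv2.resize(im,None,fx=2.5,fy=2.5))"
```

```text
(no output)
```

View pics/s5.png

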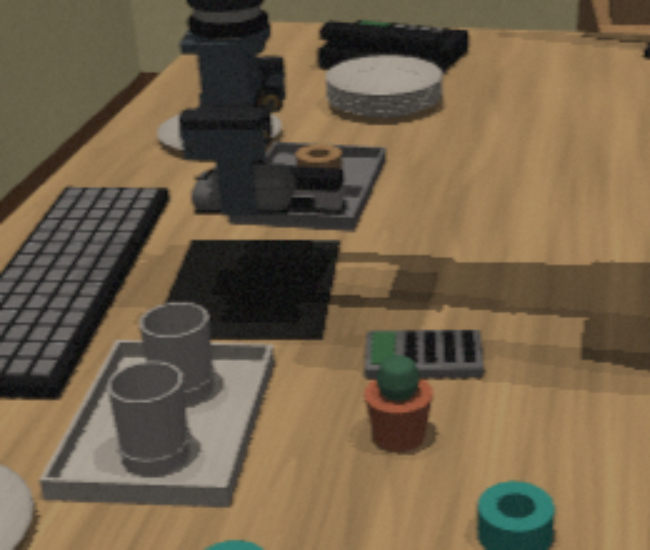

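The mouse is held level at (240,190) and the tape is in the organiser at (318,155). The mouse goes down to TCP z = 2.7 + 3 ≈ 5.7.

>>> {"op": "send_rows", "data": {
  "motion": [
    {"tx":0.002,"ty":0.001,"tz":0.09,"rx":0,"ry":0,"rz":0,"gripper":1},
    {"tx":0,"ty":0,"tz":0.06,"rx":0,"ry":0,"rz":0,"gripper":1},
    {"tx":0,"ty":0,"tz":0.02,"rx":0,"ry":0,"rz":0,"gripper":1},
    {"tx":0,"ty":0,"tz":0,"rx":0,"ry":0,"rz":0,"gripper":1},
    {"tx":0,"ty":0,"tz":0,"rx":0,"ry":0,"rz":0,"gripper":1}
  ]
}}

```text
time_s: 37.42
ee_pos: [641.1, 2.0, 19.0]
ee_rot: [180.0, -0.2, 8.0]
force: [-0.3, -0.0, -0.8]
gripper_width: 58.2
gripper_force: 19.9
```

>>> {"op": "send_rows", "data": {
  "motion": [
    {"tx":-0.003,"ty":0,"tz":0.019,"rx":0,"ry":0,"rz":0,"gripper":1},
    {"tx":0,"ty":0,"tz":0.006,"rx":0,"ry":0,"rz":0,"gripper":1},
    {"tx":0,"ty":0,"tz":0,"rx":0,"ry":0,"rz":0,"gripper":1},
    {"tx":0,"ty":0,"tz":0,"rx":0,"ry":0,"rz":0,"gripper":1}
  ]
}}

```text
time_s: 37.92
ee_pos: [638.3, 1.8, 5.6]
ee_rot: [-180.0, 0.0, 8.0]
force: [-2.8, -0.7, 5.8]
gripper_width: 57.7
gripper_force: 20.0
```

Contact. Release and rise, then back off to the robot's right (-y).

>>> {"op": "send_rows", "data": {
  "motion": [
    {"tx":0,"ty":0,"tz":0,"rx":0,"ry":0,"rz":0,"gripper":-1},
    {"tx":0,"ty":0,"tz":0,"rx":0,"ry":0,"rz":0,"gripper":-1},
    {"tx":0,"ty":0,"tz":0,"rx":0,"ry":0,"rz":0,"gripper":-1},
    {"tx":0,"ty":0,"tz":0,"rx":0,"ry":0,"rz":0,"gripper":-1},
    {"tx":0,"ty":0,"tz":-0.1,"rx":0,"ry":0,"rz":0,"gripper":-1},
    {"tx":0,"ty":0,"tz":-0.12,"rx":0,"ry":0,"rz":0,"gripper":-1},
    {"tx":0,"ty":0,"tz":-0.12,"rx":0,"ry":0,"rz":0,"gripper":-1},
    {"tx":-0.07,"ty":0.09,"tz":0,"rx":0,"ry":0,"rz":0,"gripper":-1},
    {"tx":-0.07,"ty":0.09,"tz":0,"rx":0,"ry":0,"rz":0,"gripper":-1},
    {"tx":-0.07,"ty":0.09,"tz":0,"rx":0,"ry":0,"rz":0,"gripper":-1},
    {"tx":-0.07,"ty":0.09,"tz":0,"rx":0,"ry":0,"rz":0,"gripper":-1},
    {"tx":-0.07,"ty":0.09,"tz":0,"rx":0,"ry":0,"rz":0,"gripper":-1}
  ]
}}

```text
time_s: 39.42
ee_pos: [495.9, -246.9, 175.1]
ee_rot: [180.0, -0.0, 8.1]
force: [0.6, -0.8, 0.6]
gripper_width: 91.0
gripper_force: 0.0
```

>>> {"op": "send_rows", "data": {
  "motion": [
    {"tx":-0.04,"ty":0.1,"tz":0,"rx":0,"ry":0,"rz":0,"gripper":-1},
    {"tx":-0.04,"ty":0.1,"tz":0,"rx":0,"ry":0,"rz":0,"gripper":-1},
    {"tx":-0.04,"ty":0.1,"tz":0,"rx":0,"ry":0,"rz":0,"gripper":-1},
    {"tx":-0.02,"ty":0.1,"tz":0,"rx":0,"ry":0,"rz":0,"gripper":-1},
    {"tx":0,"ty":0,"tz":0,"rx":0,"ry":0,"rz":0,"gripper":-1},
    {"tx":0,"ty":0,"tz":0,"rx":0,"ry":0,"rz":0,"gripper":-1},
    {"tx":0,"ty":0,"tz":0,"rx":0,"ry":0,"rz":0,"gripper":-1}
  ]
}}

```text
time_s: 40.3
ee_pos: [455.8, -452.0, 175.1]
ee_rot: [-180.0, 0.0, 8.1]
force: [-0.1, 0.6, -0.0]
gripper_width: 91.4
gripper_force: 0.0
```

```bash
python3 -c "
from h import *
c=grab('top'); im=c[0][90:280,130:530]; cv2.imwrite('pics/t6.png',cv2.resize(im,None,fx=2,fy=2))"
```

```text
(no output)
```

View pics/t6.png

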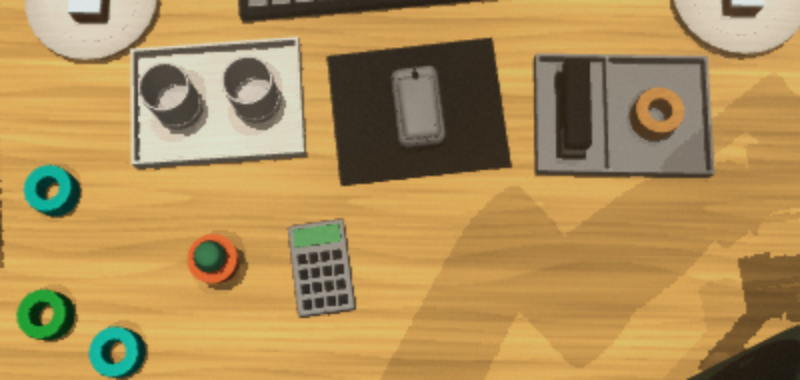

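All is in place: tumblers at (172,97) and (252,92), mouse centred on the pad at (418,107), stapler at (573,108), and tape at (659,111). The cactus and calculator have not moved. Handing in.

```bash
python3 -c "
from workcell import env
print(env.job_done())"
```

```text
the job is handed in; nothing more can be done
None
```

The desk is cleared as asked and handed in at about 40 s of the 136 s: the last top view shows both tumblers in the tray, the stapler and brown tape in their organiser bays, the mouse in the middle of its pad, and the cactus and calculator unmoved (no verdict was returned).

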